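# Crack open the glue press with the lifting wedge and hold it

### The job

Draw the lifting wedge straight up out of the clay tool pot, set it on the stone slab, and push its thin toe under the middle of the pressing board's front lip until the board just lifts off the stone: about 5 mm at the lip, and never more than about a centimetre. Then stay there: the job ends with the gripper still holding the wedge in place by its handle, flat on the stone, the board resting on the wedge alone. Do not touch the board with the gripper, and leave the other things on the bench where they are.

Things in the scene. Friction and masses are not known exactly. Their poses are not given: they have to be found in the camera images.
- press: Glue press, fixed: marble slab 360 x 220 mm, top 30 mm above the bench, a hinged beech board on its far part. Origin on the bench below the middle of the board's front lip (board down); x from lip to hinge (away from the robot, turned up to 0.25 rad), y along the lip, z up. Slab from x = -150 to 210, y = -110 to 110 mm; in front of the lip it is free but for a cake of wax in a corner.
- board: Pressing board, 170 (x) by 180 (y) by 24 mm, 0.4 to 0.85 kg, hinged on its far edge, shut by its weight. Its front 60 mm are a lip, cut back from below: board down, the lip's underside is 5 mm above the stone (the rest lies on it), so a tool enters at most 60 mm. Lip's front edge rounded, radius 5 mm. Origin on the hinge axis: x = 170, y = 0, z = 30 mm in the press frame; same axes when shut.
- lip (a point): Middle of the lower front edge of the board's lip: at x = 0, y = 0, z = 35 mm in the press frame with the board down; it rises as the board is lifted.
- pot: Rectangular clay tool pot, fixed to the bench, 124 x 60 mm and 66 mm high outside, walls and floor 6 mm, open at the top; the wedge stands in it with its toe towards the pot's +x. Origin at the centre of its underside, x along the long side. It may be left or right of the press.
- wedge: Lifting wedge, pale wood, 0.1 to 0.22 kg: a wedge foot with an upright handle on its heel, standing on the pot's floor. Origin on the flat sole under the handle's axis; x to the thin toe, z up the handle. Foot 32 mm wide, x = -12 to 80 mm; its top slopes evenly from 23 mm high at x = 0 to 3 mm at the toe (1 in 4). Handle 20 x 20 mm, faces square to x and y, up to z = 157 mm (knob to 160).
- toe (a point): Middle of the wedge's toe edge, on the sole: x = 80 mm, z = 0 in the wedge's frame.
- glue_tin: Bystander: closed glue jar, 72 mm across and 75 mm high, standing on the side of the press where the pot is not. Origin at the centre of its underside.
- wax: Bystander: round cake of wax, 42 mm across, 20 mm high, lying on the slab near its front left corner. Origin at the centre of its underside.
- spool: Bystander: thread spool, 48 mm across, 55 mm high, upright. Origin at the centre of its underside.
- punch: Bystander: steel punch, 36 mm across, 97 mm high, standing upright. Origin at the centre of its underside.
- burnisher: Bystander: turned wooden burnisher, 44 mm across, 95 mm high, upright. Origin at the centre of its underside.
- mallet: Bystander: wooden mallet lying on the bench, head 60 mm across and 85 mm long, handle along its x to 212 mm. Origin on the bench under the middle of the head.
- knife: Bystander: trimming knife lying flat, 190 mm long along its x, 16 mm high, to the right. Origin under the end of its handle, at mid length.
Not all that is in view belongs to the job. There is more than one size of the wedge; the one meant has the size given above. Leave any yellow look-alike of the pot alone.

How it is judged:
By the outcome, as a careful person would: the job done as asked, in the order asked, and still so for the second after the job is handed in, while the arm keeps its last pose, push and grip.
It also fails if it takes over 42 s, if anything falls off the work surface, if the arm or the gripper's body presses on something with over 40 N, if the wrist force passes 120 N, or if a joint passes its speed limit or range.

### The arm

A 7-joint arm with a two-finger parallel gripper is mounted at the origin on the work surface. World frame = base frame: x ahead of the robot, y to its left, z up, the work surface at z = 0. Lengths are in m, angles in rad, forces in N, time in s.
With the tool pointing down it reaches from about 0.425 to 0.95 m from the base axis. Payload 4.7 kg.
Tool frame: the origin (TCP) lies on the centre line of the jaws, within the pads' length; the fingertips stand robot.nose_length ahead of it and the grasp point (between the pads) lies 8 mm behind it (robot.nose_length is the distance from the TCP to the fingertips, in m); z points along the fingers, y is the line along which they close (so a half turn about z gives the same grasp; the last joint's range is limited). The gripper opens to 85 mm and grips with 20 to 120 N. Pads are 22 mm wide; open, the fingers measure 114 mm over their backs; the gripper's body (76 mm by 85 mm) begins 54 mm behind the grasp point. The pads swing forward as they close: fully open they stand 13 mm farther back than shut.
Start: joints at [-1.171, 0.469, -0.049, 1.532, 0.024, 1.141, -0.082], TCP at [0.281, 0.614, 0.242] pointing down, gripper open.
Joint ranges: [-2.59, 2.59], [-0.33, 1.99], [-1.39, 1.29], [0.1, 2.45], [-1.04, 4.18], [0.21, 1.99], [-2.66, 2.66]. Speed limits (rad/s): [2.57, 2.57, 3.14, 3.14, 3.14, 3.14, 3.14].

### API

Orientations are given as [roll, pitch, yaw] about the fixed x, y, z axes, in that order (R = Rz(yaw) Ry(pitch) Rx(roll)).
In Python, from plant import robot gives the robot as it stands. Calls block until the motion is done:
- robot.goto(position, orientation): joint-space move of the TCP to a pose.
- robot.move_straight(position, vel=0.15, attitude=None, contact_N=None): straight line of the TCP; attitude=None keeps the orientation; vel is the mean speed in m/s. With contact_N (N) it stops when the force on the tool has changed by that much, and returns True; else False.
- robot.move_joints(angles): joint-space move.
- robot.grip(opening, strength=None): opening from 0.0 (shut) to 1.0 (fully open); strength is the grip in N (None keeps the last); returns when the fingers have stopped.
- robot.sleep(seconds).
- robot.inverse_kinematics(position, orientation): joint angles nearest the present ones, or None.
- robot.sense(): the state.
- robot.grab_frame(name): name is "scene" or "top" or "wrist"; returns a dict with "image" (480x640x3 uint8, red, green, blue), "range_z" (480x640 float32, m along the optical axis (not along the pixel's ray), 0 where there is no reading), "fx", "fy", "cx", "cy" (pixels), "R" (3x3) and "t" (3): a world point X has camera coordinates R X + t. Camera axes: x right, y down, z forward; pixel columns grow to the right and rows downward; lengths in m; the calibration is good to about 2 mm. The wrist camera is an equidistant fisheye: a pixel r from the principal point sees the ray r / f radians off the axis. A picture is of the moment at which its call begins.
A pose or a line that the arm cannot do raises robot.IKError and nothing moves.
- robot.close_job(): hands the job in; it is judged then, once.
The state is a dict: "t": time; "joint_pos": joint angles; "joint_velocities": joint speeds; "effort": joint torques, N m; "tcp_pos": TCP position; "tcp_rot": TCP orientation; "wrist_force": force on the tool from outside, world axes, zero at the start; "torque": the same for the moment, N m; "opening": opening from 0.0 (shut) to 1.0 (fully open); "gripper_force": force on a finger pad.
Only numpy, scipy, OpenCV 4.12 (cv2) and the standard library are available. Lean on these libraries where they do the work, as an engineer would, in place of code of your own. Each camera call takes 0.05 s, during which the arm holds its last target. There are 200 camera calls.

## Working session

There is one attempt and no reset: what is moved stays moved. The work goes in short steps, each a Python script; the robot and the scene stay as the last script left them, time stands still between calls to the robot, and variables do not carry over. Pictures are saved under pics/ and viewed, at most 10 in all, crops included, and the job is handed in when it is done.

```bash
mkdir -p pics; ls; python3 - <<'E'
from plant import robot
import cv2,numpy as np
s=robot.sense();print(s['t'],s['tcp_pos'],s['tcp_rot'],s['opening'],robot.nose_length)
for n in ("scene","top"):
    f=robot.grab_frame(n);cv2.imwrite(f'pics/{n}0.png',f['image'][:,:,::-1]);np.savez(f'{n}0.npz',**f)
    print(n,f['fx'],f['cx'],f['cy'],-f['R'].T@f['t'],f['R'][2])
E
```

```text
pics
0.0 [0.28039962 0.61338149 0.24124923] [-3.13962200e+00  9.22124569e-05  2.71285264e+00] 1.0015679078342363 0.011
scene 445.6294600402532 311.98503049042847 239.4416298552745 [ 0.94664198 -0.54628193  0.6630103 ] [-0.47904697  0.58812041 -0.65163516]
top 542.1552778158101 315.8892081235015 236.7575842370748 [0.34061795 0.00740551 1.19385774] [ 0.16330574 -0.01190551 -0.98650367]
```

View pics/scene0.png

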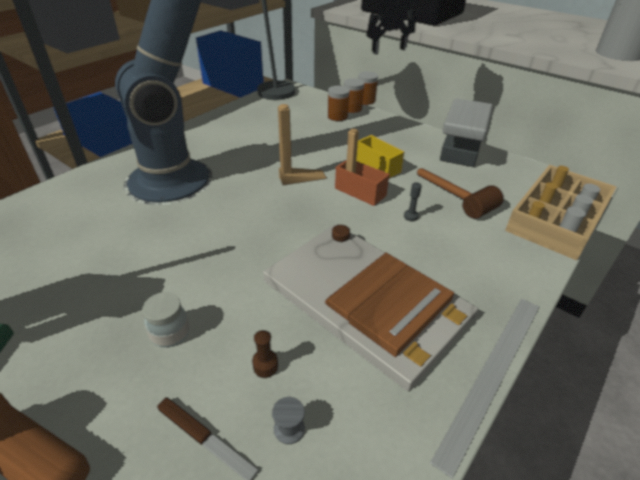

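View pics/top0.png

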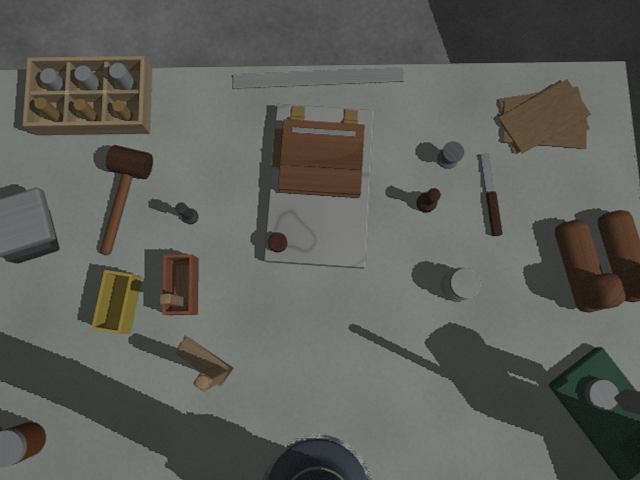

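The scene view and the top view agree. In the top view:
- The clay pot is at (181,284), with the wedge's handle at (172,300), so the toe points away from the robot.
- The yellow look-alike is at (118,302), and a larger wedge stands on the bench at (205,365).
- The press is at (320,185), its lip along row 193, and the wax is at (277,242).

Next I'll measure these.

```bash
cat > h.py <<'E'
import numpy as np,cv2
def cloud(f):
    v,u=np.mgrid[:480,:640]; z=f['range_z'].astype(float)
    c=np.stack([(u-f['cx'])/f['fx']*z,(v-f['cy'])/f['fy']*z,z],-1)
    return (c-f['t'])@f['R']
def rect(p): 
    return cv2.minAreaRect(np.asarray(p[:,:2]*1000,np.float32))
def project(f,X):
    c=X@f['R'].T+f['t'];return np.stack([f['fx']*c[...,0]/c[...,2]+f['cx'],f['fy']*c[...,1]/c[...,2]+f['cy']],-1)
E
python3 - <<'E'
from h import *
for n in ("top","scene"):
    f=dict(np.load(f'{n}0.npz'));P=cloud(f);hsv=cv2.cvtColor(f['image'],cv2.COLOR_RGB2HSV);H,S,V=[hsv[...,i].astype(int) for i in range(3)]
    ok=f['range_z']>0
    X,Y,Z=P[...,0],P[...,1],P[...,2]
    for px in ([(284,168),(300,172),(298,168),(193,320),(230,330),(150,320),(242,277),(380,300)] if n=="top" else [(185,360),(150,352),(300,390),(290,310)]):
        print(n,px,hsv[px],P[px].round(4))
    m=ok&(X>.3)&(X<.7)&(Y>.15)&(Y<.42)
    pot=m&((H<10)|(H>172))&(S>100)&(Z>.055)&(Z<.075)
    print('rim',pot.sum(),np.median(Z[pot]),rect(P[pot]))
    hd=m&(H>8)&(H<22)&(Z>.10)&(Z<.2)
    k,l=cv2.connectedComponents(hd.astype(np.uint8))
    for i in range(1,k):
        q=P[l==i]
        if len(q)>15: print('handle',len(q),q.mean(0),q.min(0),q.max(0),rect(q[q[:,2]>q[:,2].max()-.008]))
    b=ok&(X>.45)&(X<.95)&(Y>-.2)&(Y<.15)
    bd=b&(S>80)&(H<20)&(Z>.046)&(Z<.062)
    bd=cv2.morphologyEx(bd.astype(np.uint8),cv2.MORPH_OPEN,np.ones((5,5)))>0
    print('board',np.median(Z[bd]),rect(P[bd]))
    sl=b&(S<60)&(Z>.022)&(Z<.038)
    sl=cv2.morphologyEx(sl.astype(np.uint8),cv2.MORPH_OPEN,np.ones((5,5)))>0
    print('slab',np.median(Z[sl]),rect(P[sl]))
E
```

```text
top (284, 168) [  8 127  92] [0.4353 0.3086 0.0417]
top (300, 172) [ 18  88 101] [0.3963 0.2746 0.1396]
top (298, 168) [ 17  88 122] [0.399  0.2765 0.1619]
top (193, 320) [ 12 126  83] [ 0.6265 -0.0172  0.0477]
top (230, 330) [ 23   8 124] [ 0.5481 -0.0378  0.0279]
top (150, 320) [ 11 125  86] [ 0.7223 -0.019   0.0522]
top (242, 277) [ 11 112  57] [0.5205 0.077  0.047 ]
top (380, 300) [ 60  10 124] [ 0.2281  0.0328 -0.0033]
rim 466 0.0646003975773477 ((540.1207885742188, 311.2596435546875), (351.39068603515625, 85.306884765625), 14.691560745239258)
handle 198 [0.39834368 0.27979634 0.14870729] [0.3891278  0.27342837 0.10006009] [0.40883579 0.29373693 0.16947697] ((399.33056640625, 284.6065673828125), (18.063684463500977, 17.691452026367188), 3.666038990020752)
board 0.05336067790290683 ((642.7276611328125, -12.925674438476562), (184.16534423828125, 297.5419616699219), 82.91812133789062)
slab 0.029418130575789368 ((654.2372436523438, -16.21581268310547), (220.41053771972656, 360.47296142578125), 85.03746795654297)
scene (185, 360) [ 10 156 131] [0.4508 0.2503 0.0432]
scene (150, 352) [ 18 111 136] [0.4044 0.2732 0.1147]
scene (300, 390) [ 13 150 107] [ 0.7142 -0.0352  0.0527]
scene (290, 310) [ 30  17 152] [ 0.5721 -0.0915  0.0281]
rim 15 0.05910721580278124 ((435.9263916015625, 278.0310363769531), (118.67166900634766, 55.16071319580078), 0.01126214861869812)
handle 241 [0.40127176 0.27431211 0.13571212] [0.38753933 0.26601731 0.10011775] [0.4097573  0.28880925 0.16525162] ((399.8997802734375, 276.7861022949219), (21.666418075561523, 16.898883819580078), 36.40570831298828)
board 0.052850335856950884 ((643.7367553710938, -18.176803588867188), (184.72134399414062, 295.1275329589844), 83.17196655273438)
slab 0.02889170642900405 ((652.9166870117188, -20.38774871826172), (222.01864624023438, 360.66845703125), 85.12113189697266)
```

```bash
python3 - <<'E'
from h import *
f=dict(np.load('top0.npz'));P=cloud(f);hsv=cv2.cvtColor(f['image'],cv2.COLOR_RGB2HSV);H,S,V=[hsv[...,i].astype(int) for i in range(3)]
X,Y,Z=P[...,0],P[...,1],P[...,2]
def roi(r0,r1,c0,c1):
    m=np.zeros((480,640),bool);m[r0:r1,c0:c1]=True;return m
# ray-cast onto plane z
def ray(u,v,z):
    d=np.stack([(u-f['cx'])/f['fx'],(v-f['cy'])/f['fy'],np.ones_like(u*1.)],-1)@f['R'];o=-f['R'].T@f['t']
    return o+d*((z-o[2])/d[...,2])[...,None]
def outer(m,z):
    m=cv2.morphologyEx(m.astype(np.uint8),cv2.MORPH_OPEN,np.ones((3,3)))
    c=max(cv2.findContours(m,0,2)[0],key=cv2.contourArea)[:,0].astype(float)
    return cv2.minAreaRect(ray(c[:,0],c[:,1],z)[:,:2].astype(np.float32)*1000)
red=roi(240,325,150,210)&(H<12)&(S>90)
print('pot',outer(red,.066),'rimcloud',rect(P[red&(Z>.058)&(Z<.072)]))
w=roi(330,395,170,240)&(H>8)&(H<24)&(S>60)
q=P[w];top=q[q[:,2]>q[:,2].max()-.012];print('big wedge zmax',q[:,2].max(),rect(top),rect(q))
s=roi(285,310,150,195)&(H>12)&(H<24)
q=P[s];top=q[(q[:,2]>.155)];print('small',q[:,2].max(),top.mean(0),rect(top),len(top))
bd=roi(115,200,272,372)&(S>80)&(H<20)&(Z>.046)&(Z<.062)
print('board',rect(P[bd]),outer(bd,.054))
bl=(S<60)&(Z>.022)&(Z<.038)&roi(100,275,255,385)
print('slab out',rect(P[cv2.morphologyEx(bl.astype(np.uint8),2,np.ones((5,5)))>0]))
wx=P[roi(230,255,265,290)&(S>80)];print('wax',wx[wx[:,2]>.043].mean(0))
E
```

```text
pot ((432.8571472167969, 278.2611083984375), (125.40562438964844, 71.9337387084961), 0.9808306694030762) rimcloud ((434.0347595214844, 284.14715576171875), (124.19998931884766, 61.12247848510742), 0.251505970954895)
big wedge zmax 1.1938577380648467 ((340.6179504394531, 7.405508995056152), (0.0, 0.0), 0.0) ((275.20794677734375, 150.56556701660156), (112.46980285644531, 294.0129699707031), 3.6221985816955566)
small 1.1938577380648467 [0.39824781 0.28040065 0.17208201] ((375.8294677734375, 149.8271026611328), (292.6872863769531, 20.717716217041016), 80.1618881225586) 118
board ((706.71875, -20.72369384765625), (180.62139892578125, 165.0519561767578), 84.63702392578125) ((706.4852905273438, -20.60906982421875), (179.40394592285156, 163.5750732421875), 85.05770111083984)
slab out ((654.2372436523438, -16.21581268310547), (220.41053771972656, 360.47296142578125), 85.03746795654297)
wax [0.52050477 0.0765228  0.04908829]
```

```bash
python3 - <<'E'
import cv2
i=cv2.imread('pics/top0.png')[235:400,80:260];cv2.imwrite('pics/crop0.png',cv2.resize(i,None,fx=3.5,fy=3.5,interpolation=cv2.INTER_CUBIC))
E
```

```text
(no output)
```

View pics/crop0.png

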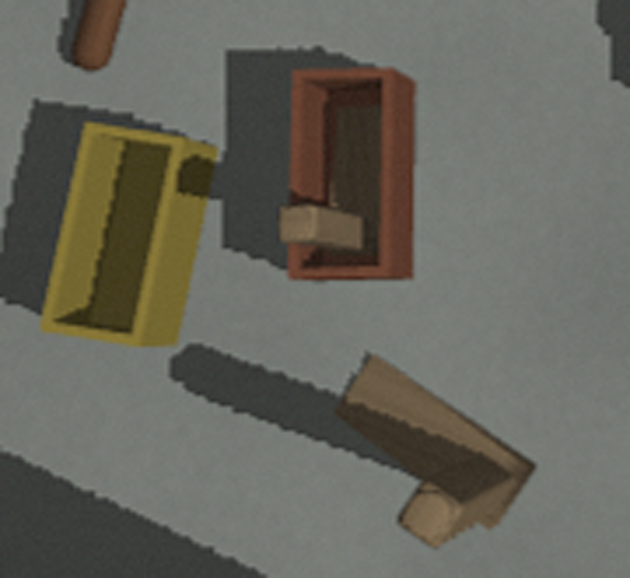

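The crop shows the pot square to the world axes. The wedge's handle stands in its near half at crop (320,227). The big wedge is clear below it, with its handle top at (435,510). I'll move above the handle and look with the wrist camera.

```bash
python3 - <<'E'
from plant import robot
from h import *
pi=np.pi
for y in (pi/2,-pi/2):
    for p,dy in (([.3995,.279,.29],0),([.3995,.279,.116],0),([.3995,.279,.36],0),([.53,-.007,.14],-.087),([.58,-.012,.14],-.087)):
        q=robot.inverse_kinematics(p,[pi,0,y+dy]);print(y,p,None if q is None else np.round(q,2))
robot.goto([.3995,.279,.29],[pi,0,pi/2])
f=robot.grab_frame('wrist');cv2.imwrite('pics/wrist1.png',f['image'][:,:,::-1]);np.savez('wrist1.npz',**f)
s=robot.sense();print(s['t'],s['tcp_pos'],s['tcp_rot'],s['wrist_force'],f['fx'],f['cx'],f['cy'],-f['R'].T@f['t'],f['R'][2])
E
```

```text
1.5707963267948966 [0.3995, 0.279, 0.29] [-0.95  0.11  0.28  1.92 -0.03  1.12 -0.66]
1.5707963267948966 [0.3995, 0.279, 0.116] [-0.91  0.33  0.26  2.11 -0.13  0.72 -0.57]
1.5707963267948966 [0.3995, 0.279, 0.36] [-0.96  0.06  0.28  1.81 -0.02  1.27 -0.67]
1.5707963267948966 [0.53, -0.007, 0.14] [-0.46  0.38  0.49  2.   -0.24  0.81  0.08]
1.5707963267948966 [0.58, -0.012, 0.14] [-0.43  0.46  0.5   1.89 -0.28  0.86  0.12]
-1.5707963267948966 [0.3995, 0.279, 0.29] [-0.45  0.13 -0.27  1.89  0.04  1.12  2.41]
-1.5707963267948966 [0.3995, 0.279, 0.116] [-0.39  0.35 -0.36  2.08  0.18  0.74  2.27]
-1.5707963267948966 [0.3995, 0.279, 0.36] [-0.48  0.08 -0.23  1.78  0.02  1.28  2.43]
-1.5707963267948966 [0.53, -0.007, 0.14] [ 0.79  0.65 -1.18  1.94  0.7   1.04  2.35]
-1.5707963267948966 [0.58, -0.012, 0.14] [ 0.75  0.74 -1.18  1.82  0.76  1.12  2.35]
1.4917 [0.3990839  0.28062704 0.28981356] [-3.14147794e+00 -6.47680021e-05  1.57382470e+00] [ 0.41204019 -0.54713444 -0.67770736] 371.64829954431775 318.34235347763916 243.39887503027637 [0.39987175 0.36332579 0.42100608] [ 0.00154436 -0.32403207 -0.94604484]
```

View pics/wrist1.png

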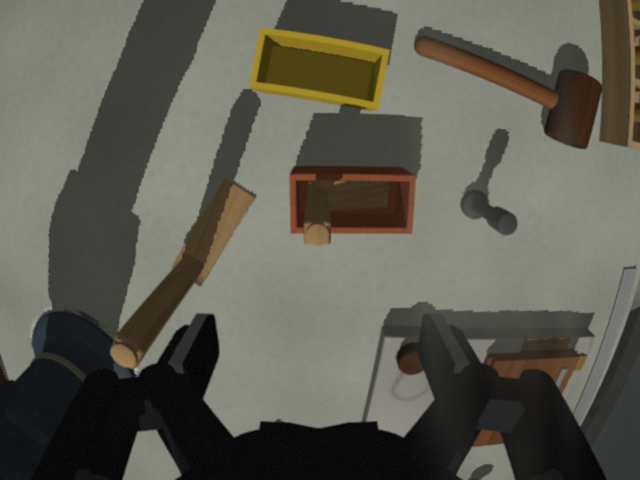

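The wrist view shows the knob at (317,240), the handle rising to the foot near (318,195), and the toe near (388,195) towards the pot's far end. The big wedge's knob is at (125,352). I'll cast rays to refine.

```bash
cat >> h.py <<'E'
def fray(f,uv,z):
    uv=np.atleast_2d(np.asarray(uv,float));d=(uv-[f['cx'],f['cy']])/f['fx'];r=np.hypot(*d.T)+1e-9
    k=np.column_stack([d*(np.sin(r)/r)[:,None],np.cos(r)])@f['R'];o=-f['R'].T@f['t']
    return o+k*((z-o[2])/k[:,2])[:,None]
def near(f,c,r,h,s=60):
    hsv=cv2.cvtColor(f['image'],cv2.COLOR_RGB2HSV)
    m=cv2.inRange(hsv,(h[0],s,40),(h[1],255,255));b=np.zeros_like(m);b[c[1]-r[1]:c[1]+r[1],c[0]-r[0]:c[0]+r[0]]=255
    return m&b
E
python3 - <<'E'
from h import *
f=dict(np.load('wrist1.npz'))
hsv=cv2.cvtColor(f['image'],cv2.COLOR_RGB2HSV);print([hsv[p].tolist() for p in ((238,317),(215,318),(195,375),(230,380),(172,350),(200,350))])
# pot rim outline on z=.066
m=near(f,(353,200),(75,50),(0,13),100)
c=max(cv2.findContours(m,0,2)[0],key=cv2.contourArea)[:,0]
print('pot hull',cv2.minAreaRect(fray(f,c,.066)[:,:2].astype(np.float32)*1000))
k=near(f,(317,215),(18,35),(13,24),50)
for r in range(190,248,6):
    u=np.where(k[r])[0];print(r,(u.min(),u.max()) if len(u) else None,end=' ')
print(fray(f,[[317,235],[317,242],[317,225],[388,185],[388,208]],.166).round(4))
print('toe edge',fray(f,[[388,185],[388,208]],.009).round(4),'big',fray(f,[[125,352]],.2))
E
python3 - <<'E'
import cv2
i=cv2.imread('pics/wrist1.png')[155:255,280:425];cv2.imwrite('pics/crop1.png',cv2.resize(i,None,fx=5,fy=5,interpolation=cv2.INTER_CUBIC))
E
```

```text
[[17, 117, 140], [18, 123, 58], [18, 121, 57], [10, 165, 127], [9, 183, 53], [18, 121, 59]]
pot hull ((433.97698974609375, 286.8934326171875), (67.10298156738281, 123.00550079345703), 89.64006805419922)
190 (np.int64(306), np.int64(334)) 196 (np.int64(307), np.int64(334)) 202 (np.int64(306), np.int64(334)) 208 (np.int64(306), np.int64(334)) 214 (np.int64(305), np.int64(329)) 220 (np.int64(303), np.int64(330)) 226 (np.int64(303), np.int64(330)) 232 (np.int64(304), np.int64(330)) 238 (np.int64(304), np.int64(330)) 244 (np.int64(305), np.int64(329)) [[0.3993 0.2824 0.166 ]
 [0.3993 0.2771 0.166 ]
 [0.3993 0.2899 0.166 ]
 [0.449  0.3194 0.166 ]
 [0.4499 0.3028 0.166 ]]
toe edge [[0.4793 0.2924 0.009 ]
 [0.4806 0.2655 0.009 ]] big [[0.24442377 0.19455373 0.2       ]]
```

View pics/crop1.png

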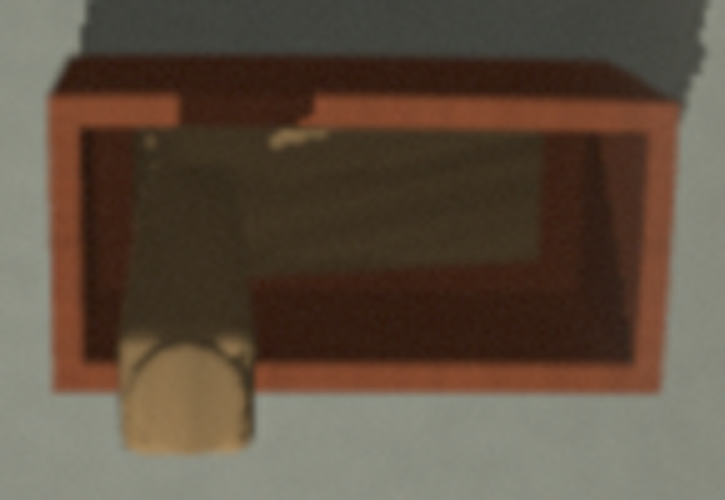

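The crop shows the knob centre at crop (190,395), i.e. image (318,234). That puts the handle at about (0.3995, 0.281), with no noticeable yaw. I'll grasp it, lift, and look again.

```bash
python3 - <<'E'
from plant import robot
from h import *
robot.grip(.75,80)
c=robot.move_straight([.3995,.281,.117],vel=.12,contact_N=8);s=robot.sense();print(c,s['tcp_pos'],s['wrist_force'])
if not c:
    robot.grip(0,80);s=robot.sense();print(s['opening'],s['gripper_force'],s['wrist_force'],s['tcp_pos'])
    p=s['tcp_pos'];robot.move_straight([p[0],p[1],p[2]+.12],vel=.1)
    robot.sleep(.2);s=robot.sense();print(s['t'],s['opening'],s['gripper_force'],s['wrist_force'],s['torque'],s['tcp_pos'])
for n in ('wrist','top','scene'):
    f=robot.grab_frame(n);cv2.imwrite(f'pics/{n}2.png',f['image'][:,:,::-1]);np.savez(f'{n}2.npz',**f)
E
```

```text
False [0.3998893  0.28129205 0.11758765] [0.03153461 0.42831473 0.37867498]
0.2217390248784058 77.88399696350098 [-1.17275363 -0.20808352  2.59990251] [0.39947492 0.28114736 0.11722629]
5.45 0.22126817675116614 78.02336096763611 [-0.85218787 -0.20068919 -1.21034506] [-0.00273624 -0.01389133 -0.01412042] [0.399299   0.2809999  0.23672728]
```

View pics/wrist2.png

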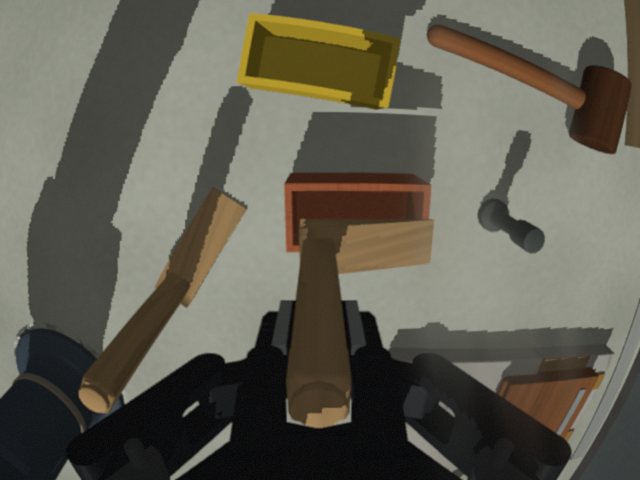

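The wedge is held upright and clear of the pot. Its toe edge runs from (433,219) to (431,262) in the wrist view. Now I'll check its yaw in the grasp, then refine the press pose and the lip line.

```bash
python3 - <<'E'
from h import *
f=dict(np.load('wrist2.npz'))
print(fray(f,[[433,219],[431,262],[340,272]],.127).round(4))
m=near(f,(390,245),(50,40),(13,24),50)
g=cv2.medianBlur(m,3)
edge=[]
for u in range(350,430,4):
    v=np.where(g[:,u])[0]; edge.append([u,v.max()])
e=fray(f,edge,.1255);print('sole-side edge slope',np.polyfit(e[:,0],e[:,1],1), e[[0,-1]].round(4))
for n in ('top2','top0','scene0','scene2'):
    f=dict(np.load(n+'.npz'));P=cloud(f);Z=P[...,2];hsv=cv2.cvtColor(f['image'],cv2.COLOR_RGB2HSV);H,S=hsv[...,0],hsv[...,1]
    b=(P[...,0]>.6)&(P[...,0]<.9)&(abs(P[...,1])<.15)
    bd=b&(S>80)&(H<20)&(Z>.042)&(Z<.064)
    bd=cv2.morphologyEx(bd.astype(np.uint8),2,np.ones((5,5)))>0
    print(n,'board',rect(P[bd]))
    q=P[bd];c,s=np.cos(-.087),np.sin(-.087);a=q[:,:2]@[[c,-s],[s,c]];print('press-aligned x min',np.percentile(a[:,0],[.3,1,99.5]),'y',np.percentile(a[:,1],[.5,99.5]))
    if n[:3]=='top':
        w=P[(P[...,0]>.35)&(P[...,0]<.55)&(P[...,1]>.2)&(P[...,1]<.36)&(H>13)&(H<24)&(Z>.10)&(Z<.16)]
        if len(w)>20: print('foot',rect(w),len(w))
E
```

```text
[[0.4798 0.299  0.127 ]
 [0.4815 0.267  0.127 ]
 [0.4157 0.2598 0.127 ]]
sole-side edge slope [0.11214425 0.21179927] [[0.4229 0.2591 0.1255]
 [0.4783 0.2656 0.1255]]
top2 board ((706.9312133789062, -20.852584838867188), (179.64987182617188, 164.17123413085938), 84.90375518798828)
press-aligned x min [0.62579467 0.62747146 0.78587399] y [-0.0480214   0.12904399]
foot ((434.0649719238281, 284.0125427246094), (92.1650619506836, 33.96726608276367), 1.0969722270965576) 705
top0 board ((707.4608154296875, -20.828369140625), (179.65904235839844, 163.0817108154297), 85.38153076171875)
press-aligned x min [0.6265322  0.62765169 0.7860155 ] y [-0.04787229  0.12875902]
foot ((398.9801940917969, 283.7651672363281), (19.673070907592773, 20.70586585998535), 0.15614905953407288) 101
scene0 board ((708.9871215820312, -25.893951416015625), (180.78550720214844, 158.60739135742188), 85.06763458251953)
press-aligned x min [0.63058797 0.63204508 0.78725294] y [-0.05355691  0.12382085]
scene2 board ((708.9758911132812, -25.674957275390625), (180.84764099121094, 158.80313110351562), 85.01876831054688)
press-aligned x min [0.63077403 0.63178158 0.78720688] y [-0.05357158  0.12383667]
```

```bash
cat >> h.py <<'E'
O=np.array([.6237,-.0157]);TH=-.087;YAW=np.pi/2+TH-.017
def W(x,y=0): return O+[np.cos(TH)*x-np.sin(TH)*y,np.sin(TH)*x+np.cos(TH)*y]
def inpress(p): d=np.asarray(p)[...,:2]-O;return np.stack([d[...,0]*np.cos(TH)+d[...,1]*np.sin(TH),-d[...,0]*np.sin(TH)+d[...,1]*np.cos(TH)],-1)
E
python3 - <<'E'
from plant import robot
from h import *
a=[np.pi,0,YAW]
robot.goto([*W(-.11),.25],a)
robot.move_straight([*W(-.11),.155],vel=.12,attitude=a)
s=robot.sense();print(s['t'],s['tcp_pos'],s['tcp_rot'],s['wrist_force'],s['torque'])
c=robot.move_straight([*W(-.11),.134],vel=.02,attitude=a,contact_N=4)
robot.sleep(.2);s=robot.sense();print(c,s['t'],s['tcp_pos'],s['tcp_rot'],s['wrist_force'],s['torque'])
for n in ('wrist','top','scene'):
    f=robot.grab_frame(n);cv2.imwrite(f'pics/{n}3.png',f['image'][:,:,::-1]);np.savez(f'{n}3.npz',**f)
a,b=[cv2.imread(f'pics/{n}3.png') for n in('wrist','scene')]
b=cv2.resize(b[180:400,230:500],None,fx=2,fy=2,interpolation=cv2.INTER_CUBIC);a=cv2.resize(a[100:360,260:520],(440,440))
cv2.imwrite('pics/m3.png',cv2.resize(np.hstack([a,b]),None,fx=.81,fy=.81))
E
```

```text
7.725 [ 0.51475061 -0.00604695  0.15562764] [ 3.14016684e+00 -3.04682186e-04  1.46699411e+00] [ 0.04587642  0.10937768 -0.54433292] [ 0.02230771 -0.02203347  0.04056044]
True 8.6333 [ 0.51386238 -0.006093    0.14121461] [-3.14087960e+00 -9.97063517e-05  1.46683072e+00] [-1.8002108  -0.39915252  5.37296225] [-0.02947847 -0.17229895 -0.05904328]
```

View pics/m3.png

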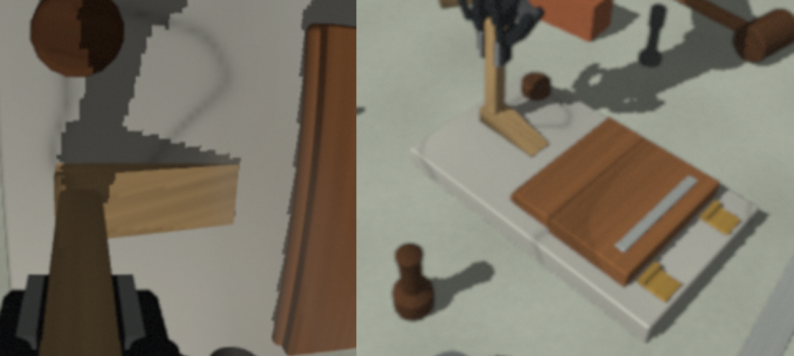

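The wedge stands on the slab (left panel: toe edge at about (237,195), lip along about (300,190)). It is square to the lip. I'll check the lateral alignment and the gap numerically.

```bash
python3 - <<'E'
from h import *
for n in ('top3','scene3'):
    f=dict(np.load(n+'.npz'));P=cloud(f);Z=P[...,2];hsv=cv2.cvtColor(f['image'],cv2.COLOR_RGB2HSV);H,S=hsv[...,0],hsv[...,1]
    q=inpress(P)
    bd=(q[...,0]>-.02)&(q[...,0]<.2)&(abs(q[...,1])<.12)&(S>80)&(H<16)&(Z>.045)&(Z<.064)
    bd=cv2.morphologyEx(bd.astype(np.uint8),2,np.ones((3,3)))>0
    print(n,'board',rect(q[bd]),np.percentile(q[bd][:,0],1))
    for x0 in (-.09,-.07,-.055,-.04):
        w=(abs(q[...,0]-x0)<.006)&(abs(q[...,1])<.04)&(H>12)&(H<26)&(S>50)&(Z>.028)&(Z<.065)
        y=q[w][:,1]; print(x0,len(y),np.percentile(y,[2,98]).round(4) if len(y) else '',np.median(Z[w]))
    w=(q[...,0]>-.08)&(q[...,0]<-.005)&(abs(q[...,1])<.03)&(H>12)&(H<26)&(S>50)&(Z>.026)&(Z<.065);print('toe x',np.percentile(q[w][:,0],[98,100]))
f=dict(np.load('wrist3.npz'))
# wrist view: toe corners and lip line (m3 left panel: full px = 260+u/.81*260/440, 100+v/...)
k=260/440/.81
c=lambda u,v:[260+u*k,100+v*k]
print(inpress(fray(f,[c(237,165),c(237,222)],.032)).round(4))
m=near(f,(470,240),(60,130),(5,16),80)
print(inpress(fray(f,[c(278,345),c(300,190),c(306,30)],.05)).round(4))
E
```

```text
top3 board ((85.22648620605469, 1.924957275390625), (179.40455627441406, 160.5886688232422), 89.77483367919922) 0.011126465051866766
-0.09 0  nan
-0.07 0  nan
-0.055 0  nan
-0.04 0  nan
  return _methods._mean(a, axis=axis, dtype=dtype,
  ret = ret.dtype.type(ret / rcount)
Traceback (most recent call last):
IndexError: index -1 is out of bounds for axis 0 with size 0
```

```bash
python3 - <<'E'
from h import *
f=dict(np.load('scene3.npz'));P=cloud(f);Z=P[...,2];hsv=cv2.cvtColor(f['image'],cv2.COLOR_RGB2HSV);H,S=hsv[...,0],hsv[...,1]
q=inpress(P)
bd=(q[...,0]>-.02)&(q[...,0]<.2)&(abs(q[...,1])<.12)&(S>80)&(H<16)&(Z>.045)&(Z<.064)
bd=cv2.morphologyEx(bd.astype(np.uint8),2,np.ones((3,3)))>0
print('board',rect(q[bd]),np.percentile(q[bd][:,0],1))
w=(q[...,0]>-.13)&(q[...,0]<-.012)&(abs(q[...,1])<.04)&(S>60)&(Z>.032)&(Z<.07)
w=cv2.morphologyEx(w.astype(np.uint8),2,np.ones((3,3)))>0
print('foot',w.sum(),rect(q[w]) if w.sum() else '',q[w].min(0),q[w].max(0))
f=dict(np.load('wrist3.npz'))
k=260/440/.81
c=lambda u,v:[260+u*k,100+v*k]
print('toe',inpress(fray(f,[c(237,165),c(237,222)],.032)).round(4))
print('lip top',inpress(fray(f,[c(278,345),c(290,270),c(300,190),c(306,30)],.05)).round(4))
# board ends in wrist view
m=near(f,(490,240),(140,200),(4,16),80);n=cv2.connectedComponentsWithStats(m);print([ (s.tolist()) for s in n[2][1:] if s[4]>300])
cn=max(cv2.findContours(m,0,2)[0],key=cv2.contourArea)[:,0]
pp=inpress(fray(f,cn,.054));print('board y range near lip',pp[pp[:,0]<.06][:,1].min(),pp[pp[:,0]<.06][:,1].max(),'lip x',np.percentile(pp[:,0],[1,3,5]))
E
```

```text
board ((85.82905578613281, -2.3636932373046875), (158.50013732910156, 181.79132080078125), 0.02377968467772007) 0.009021565033045817
foot 620 ((-77.31502532958984, -0.6917915344238281), (36.072021484375, 87.4461898803711), 89.57713317871094) [-0.12109767 -0.01891674] [-0.03353953  0.01729929]
toe [[-0.0296  0.0161]
 [-0.027  -0.0149]]
lip top [[ 0.0008 -0.0834]
 [-0.0004 -0.0355]
 [-0.0012  0.0083]
 [-0.0043  0.0855]]
[[459, 107, 171, 252, 33662]]
board y range near lip -0.08828735630774005 0.10100575989628403 lip x [-0.00620796 -0.0059146  -0.00566162]
```

Lateral alignment is within about 2 mm, and the gap to the lip is about 28 mm. Now I'll push in steps, reading the lift from the change in board depth.

```bash
cat >> h.py <<'E'
def lift(f,ref):
    "lip rise from the board's depth change (same fixed camera)"
    A,B=cloud(ref),cloud(f);q=inpress(B);hs=cv2.cvtColor(f['image'],cv2.COLOR_RGB2HSV);h0=cv2.cvtColor(ref['image'],cv2.COLOR_RGB2HSV)
    m=(q[...,0]>.012)&(q[...,0]<.11)&(abs(q[...,1])<.08)&(B[...,2]>.04)&(B[...,2]<.08)&(A[...,2]>.04)&(A[...,2]<.08)
    for h in(hs,h0): m&=(h[...,1]>80)&(h[...,0]<16)
    dz=(B-A)[...,2][m];x=q[...,0][m]; lv=(.170-x)
    # view ray is slanted: vertical rise = dz + tilt*dx along ray
    dx=inpress(B[m])[:,0]-inpress(A[m])[:,0]
    th=np.median(dz/(lv+dx)); 
    return 1000*th*.17, m.sum()
E
python3 - <<'E'
from plant import robot
from h import *
a=[np.pi,0,YAW];ref=dict(np.load('scene3.npz'))
z=.1405
for x in (-.075,-.066,-.060,-.055):
    c=robot.move_straight([*W(x),z],vel=.03,attitude=a,contact_N=25)
    robot.sleep(.1);s=robot.sense();f=robot.grab_frame('scene')
    print(x,c,round(s['t'],2),inpress(s['tcp_pos']).round(4),s['tcp_pos'][2].round(4),s['tcp_rot'].round(3),s['wrist_force'].round(2),s['torque'].round(2),s['opening'],lift(f,ref))
    if c: break
cv2.imwrite('pics/scene4.png',f['image'][:,:,::-1]);np.savez('scene4.npz',**f)
print(lift(dict(np.load('scene0.npz')),ref))
E
```

```text
-0.075 True 9.32 [-1.092e-01 -1.000e-04] 0.1419 [-3.132e+00 -1.000e-03  1.467e+00] [-1.67  0.57  4.84] [-0.03  0.01  0.01] 0.2258220908980338 (np.float64(-0.019217625820227232), np.int64(3300))
(np.float64(0.03119227170126622), np.int64(3288))
```

```bash
python3 - <<'E'
from plant import robot
from h import *
a=[np.pi,0,YAW]
def show(t):
    s=robot.sense();print(t,round(s['t'],2),inpress(s['tcp_pos']).round(4),s['tcp_pos'][2].round(4),s['tcp_rot'].round(4),s['wrist_force'].round(2),s['torque'].round(2),s['opening'].round(4))
show('now')
for z in (.1425,.1418):
    robot.move_straight([*W(-.108),z],vel=.02,attitude=a);robot.sleep(.15);show(z)
c=robot.move_straight([*W(-.095),.1418],vel=.03,attitude=a,contact_N=25);show(c)
robot.sleep(.15);show(c)
E
```

```text
Traceback (most recent call last):
AttributeError: 'float' object has no attribute 'round'
```

```bash
cat >> h.py <<'E'
def show(robot,t):
    s=robot.sense();r=lambda v,n=4:np.round(v,n);print(t,r(s['t'],2),r(inpress(s['tcp_pos'])),r(s['tcp_pos'][2]),r(s['tcp_rot']),r(s['wrist_force'],2),r(s['torque'],2),r(s['opening']));return s
E
python3 - <<'E'
from plant import robot
from h import *
a=[np.pi,0,YAW]
show(robot,'now')
for z in (.1425,.1418):
    robot.move_straight([*W(-.108),z],vel=.02,attitude=a);robot.sleep(.15);show(robot,z)
c=robot.move_straight([*W(-.095),.1418],vel=.03,attitude=a,contact_N=25);show(robot,c)
robot.sleep(.15);show(robot,c)
E
```

```text
now 9.37 [-1.092e-01 -1.000e-04] 0.1419 [-3.1315e+00 -1.2000e-03  1.4668e+00] [-1.44  0.03  5.19] [-0.02  0.02 -0.04] 0.225
0.1425 9.77 [-0.1083  0.    ] 0.1421 [-3.1408e+00  3.0000e-04  1.4669e+00] [ 0.09  0.26 -1.52] [-0.03  0.06 -0.  ] 0.2222
0.1418 10.17 [-0.108 -0.   ] 0.1418 [-3.1415  0.      1.4668] [-0.3  -0.38 -2.07] [-0.    0.02  0.01] 0.226
False 10.75 [-0.095  -0.0001] 0.1417 [-3.1412e+00  1.0000e-04  1.4667e+00] [-0.07 -0.51 -1.34] [ 0.04 -0.04 -0.01] 0.2226
False 10.9 [-0.0952 -0.    ] 0.1417 [-3.1413 -0.      1.4668] [ 0.71 -0.13 -1.34] [-0.01 -0.    0.02] 0.2253
```

The wedge was pressed too hard onto the stone, and it now slides just clear of it. I'll advance so the toe is under the lip, set it down lightly there, and then push.

```bash
python3 - <<'E'
from plant import robot
from h import *
a=[np.pi,0,YAW];ref=dict(np.load('scene3.npz'))
c=robot.move_straight([*W(-.073),.1416],vel=.04,attitude=a,contact_N=15);show(robot,c)
if not c:
    c=robot.move_straight([*W(-.073),.1400],vel=.006,attitude=a,contact_N=3);s=show(robot,c);z=s['tcp_pos'][2]
    for x in (-.067,-.062):
        c=robot.move_straight([*W(x),z],vel=.03,attitude=a,contact_N=30);robot.sleep(.1);show(robot,(x,c))
        f=robot.grab_frame('scene');print(lift(f,ref))
        if c: break
g=robot.grab_frame('wrist');np.savez('wrist5.npz',**g);np.savez('scene5.npz',**f)
a=cv2.resize(g['image'][100:360,260:560,::-1],(460,400));b=cv2.resize(f['image'][200:330,280:400,::-1],(340,400),interpolation=cv2.INTER_CUBIC)
cv2.imwrite('pics/m5.png',np.hstack([a,b]))
E
```

```text
False 11.6 [-0.0732 -0.0001] 0.1414 [-3.1410e+00  1.0000e-04  1.4666e+00] [-1.05  0.43 -1.08] [ 0.01  0.08 -0.  ] 0.2322
True 11.81 [-0.0734 -0.    ] 0.1413 [-3.1408e+00 -2.0000e-04  1.4667e+00] [-1.36 -0.06  5.43] [ 0.08 -0.02  0.01] 0.2227
(-0.067, False) 12.3 [-0.0677 -0.    ] 0.1414 [-3.1402e+00 -2.0000e-04  1.4668e+00] [-4.16 -0.26  5.18] [0.02 0.68 0.05] 0.2213
(np.float64(0.08861119930305628), np.int64(3306))
(-0.062, False) 12.77 [-0.0664 -0.0002] 0.1421 [-3.1312e+00 -1.4000e-03  1.4667e+00] [-14.63   1.78  21.73] [0.28 3.25 0.02] 0.224
(np.float64(0.011746249862763382), np.int64(3302))
```

View pics/m5.png

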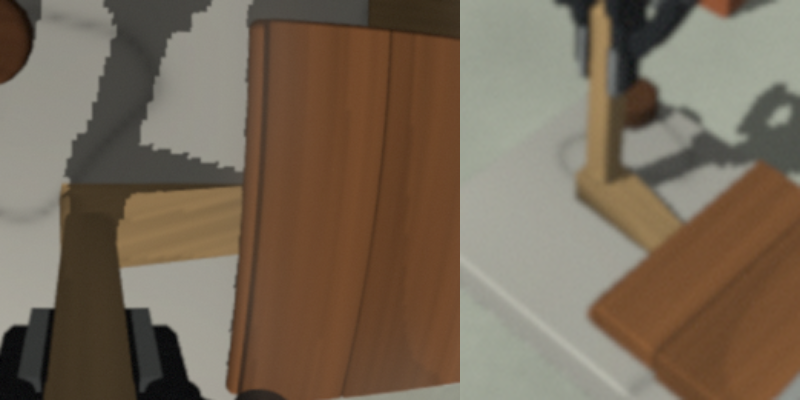

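The left panel shows the toe under the lip's edge at (243,225). The forces show the toe digging into the stone (Fx −15, Fz +22, no lift), because pushing high on the handle pitches it forward. I'll back off, push just clear of the stone with a slight toe-up bias, and settle it down at the end.

```bash
python3 - <<'E'
from plant import robot
from h import *
ref=dict(np.load('scene3.npz'));a=[np.pi-.003,0,YAW];z=.1418
robot.move_straight([*W(-.073),z],vel=.03,attitude=a);robot.sleep(.1);show(robot,'back')
for x in (-.067,-.063,-.059,-.055):
    c=robot.move_straight([*W(x),z],vel=.03,attitude=a,contact_N=15);robot.sleep(.1);show(robot,(x,c))
    f=robot.grab_frame('scene');L=lift(f,ref);print(L)
    if c or L[0]>4: break
E
```

```text
back 13.48 [-0.0727  0.0001] 0.1417 [3.1383e+00 2.0000e-04 1.4669e+00] [-0.51 -0.73 -0.75] [ 0.01  0.04 -0.03] 0.2268
(-0.067, False) 13.93 [-0.0676 -0.    ] 0.1414 [3.1400e+00 2.0000e-04 1.4668e+00] [-1.03  0.02 -2.58] [0.11 0.71 0.04] 0.2271
(np.float64(0.021845689051122903), np.int64(3292))
(-0.063, True) 14.29 [-0.0671 -0.0001] 0.1417 [-3.1344e+00 -6.0000e-04  1.4670e+00] [-1.23  0.53  4.99] [-0.07 -0.09 -0.01] 0.2199
(np.float64(0.04421390979821339), np.int64(3302))
```

```bash
cat > push.py <<'E'
from plant import robot
from h import *
import sys
goal,nmax,zt=float(sys.argv[1]),int(sys.argv[2]),float(sys.argv[3])
ref=dict(np.load('scene3.npz'))
s=robot.sense();xa=inpress(s['tcp_pos'])[0];xc=xa;r=np.pi-.006;zc=zt
for i in range(nmax):
    xc=min(xc+.0015,xa+.006)
    robot.move_straight([*W(xc),zc],vel=.02,attitude=[r,0,YAW])
    s=robot.sense();xa=inpress(s['tcp_pos'])[0];e=(s['tcp_rot'][0]%(2*np.pi))-np.pi
    F=np.array(s['wrist_force']);M=s['torque'][1]
    r-=.7*(e+.001);zc+=.7*(zt-s['tcp_pos'][2])
    r=max(r,np.pi-.035);zc=np.clip(zc,zt-.0015,zt+.0025)
    L=lift(robot.grab_frame('scene'),ref)[0]
    print(round(s['t'],2),'xc %.4f x %.4f z %.4f e %.4f'%(xc,xa,s['tcp_pos'][2],e),F.round(1),'M %.2f lift %.2f r %.4f zc %.4f'%(M,L,r-np.pi,zc))
    if xa>goal or L>4.7 or np.linalg.norm(F)>45: break
E
python3 push.py -.0480 9 .1417
```

```text
14.68 xc -0.0656 x -0.0676 z 0.1413 e -0.0017 [-5.7 -0.   4.4] M 1.32 lift 0.05 r -0.0055 zc 0.1420
14.97 xc -0.0641 x -0.0671 z 0.1416 e 0.0015 [-8.   0.7  6.2] M 1.98 lift 0.09 r -0.0072 zc 0.1420
15.28 xc -0.0626 x -0.0669 z 0.1417 e 0.0028 [-11.5   1.3  10.8] M 2.76 lift -0.01 r -0.0099 zc 0.1420
15.57 xc -0.0611 x -0.0667 z 0.1418 e 0.0034 [-15.1   1.   14.9] M 3.66 lift 0.06 r -0.0130 zc 0.1420
15.88 xc -0.0607 x -0.0669 z 0.1417 e 0.0016 [-17.    1.5  15.8] M 3.96 lift 0.00 r -0.0148 zc 0.1420
16.18 xc -0.0609 x -0.0670 z 0.1415 e -0.0003 [-16.    1.2  14.1] M 3.83 lift -0.00 r -0.0153 zc 0.1421
16.48 xc -0.0610 x -0.0671 z 0.1415 e -0.0010 [-15.8   0.7  14. ] M 3.70 lift -0.01 r -0.0153 zc 0.1423
16.77 xc -0.0611 x -0.0671 z 0.1415 e -0.0011 [-14.2   2.   13.2] M 3.63 lift 0.03 r -0.0152 zc 0.1424
17.07 xc -0.0611 x -0.0670 z 0.1415 e -0.0011 [-14.2   1.6  12.1] M 3.57 lift -0.01 r -0.0151 zc 0.1425
```

The wedge isn't tipping: it's simply pressed onto the stone too hard (Fz +12 to +16), so friction locks it. I'll control height by vertical force instead.

```bash
python3 - <<'E'
s=open('push.py').read()
s=s.replace("zc+=.7*(zt-s['tcp_pos'][2])","zc+=np.clip((-2.5-(-0) -F[2])*-1,-15,15)*2e-5*1")
s=s.replace("zt-.0015,zt+.0025","zt-.0015,zt+.005").replace("r-=.7*(e+.001)","r-=.7*(e+.0015)").replace("r=np.pi-.006;","r=np.pi-.015;")
open('push.py','w').write(s)
E
python3 push.py -.0480 8 .1424
```

```text
17.5 xc -0.0656 x -0.0678 z 0.1412 e -0.0096 [-5.2  0.8 -3.1] M 2.02 lift 0.14 r -0.0094 zc 0.1424
17.8 xc -0.0641 x -0.0652 z 0.1414 e -0.0063 [-4.2  0.5 -6.1] M 1.57 lift 0.67 r -0.0060 zc 0.1423
18.1 xc -0.0626 x -0.0628 z 0.1419 e -0.0052 [-3.9 -0.2 -4.9] M 1.50 lift 1.78 r -0.0034 zc 0.1423
18.4 xc -0.0611 x -0.0607 z 0.1423 e -0.0039 [-4.1  0.2 -5.4] M 1.47 lift 2.54 r -0.0018 zc 0.1422
18.7 xc -0.0596 x -0.0593 z 0.1422 e -0.0023 [-3.6  1.  -5.3] M 1.28 lift 2.84 r -0.0012 zc 0.1422
19.0 xc -0.0581 x -0.0579 z 0.1421 e -0.0015 [-3.2  0.7 -5. ] M 1.29 lift 2.98 r -0.0012 zc 0.1421
19.3 xc -0.0566 x -0.0564 z 0.1421 e -0.0014 [-3.4  1.  -5.8] M 1.30 lift 3.25 r -0.0013 zc 0.1420
19.6 xc -0.0551 x -0.0549 z 0.1420 e -0.0015 [-2.7 -0.2 -4.8] M 1.24 lift 3.57 r -0.0013 zc 0.1420
```

The board is lifting smoothly now. I'll push to the final depth, then settle level onto the stone with a light contact.

```bash
python3 - <<'E'
from plant import robot
from h import *
ref=dict(np.load('scene3.npz'));a=[np.pi-.001,0,YAW]
robot.move_straight([*W(-.0468),.1418],vel=.02,attitude=a);show(robot,'in');print(lift(robot.grab_frame('scene'),ref))
c=robot.move_straight([*W(-.0468),.1398],vel=.006,attitude=a,contact_N=6);show(robot,c)
robot.sleep(.3);show(robot,'rest')
f=robot.grab_frame('scene');g=robot.grab_frame('wrist');print(lift(f,ref));np.savez('scene6.npz',**f);np.savez('wrist6.npz',**g)
a=cv2.resize(g['image'][100:360,260:560,::-1],(400,400));b=cv2.resize(f['image'][180:330,260:410,::-1],(400,400),interpolation=cv2.INTER_CUBIC)
cv2.imwrite('pics/m6.png',np.hstack([a,b]))
E
```

```text
in 20.22 [-0.0461  0.    ] 0.1419 [3.1392 0.     1.4668] [-2.77  0.85 -5.48] [0.04 0.93 0.01] 0.2202
(np.float64(5.808692681199639), np.int64(3379))
True 20.53 [-0.0466  0.    ] 0.1411 [ 3.1403e+00 -1.0000e-04  1.4669e+00] [ 0.47 -0.16  6.19] [-0.08 -0.2   0.05] 0.2258
rest 20.83 [-0.0466 -0.    ] 0.1412 [ 3.1402e+00 -1.0000e-04  1.4669e+00] [0.77 0.36 7.16] [-0.06 -0.28  0.01] 0.2246
(np.float64(5.333463701621507), np.int64(3361))
```

View pics/m6.png

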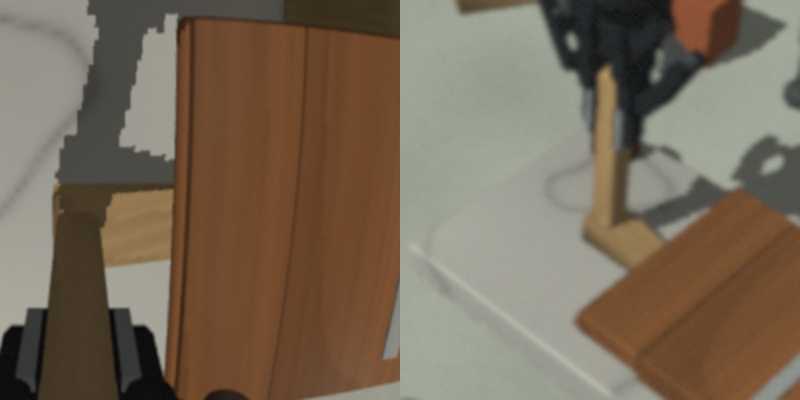

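The wrist panel shows the foot under the lip at (172,225), and the scene panel shows the board raised. The measured lip rise is 5.3 mm. TCP height at rest is the same as at the first set-down (0.1412). The press on the stone is about 7 N and acts near the middle of the foot, so the sole is flat. Handing in.

```bash
python3 - <<'E'
from plant import robot
print(robot.close_job())
E
```

```text
the job is handed in; nothing more can be done
None
```

The job is handed in at about 21 s: the gripper holds the wedge by its handle, flat on the stone with its toe under the middle of the lip, and the board is raised about 5.3 mm there by camera depth (the deepest push, just before settling, measured 5.8 mm).

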